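# Restart the right incubator station with a stylus

### The job

Restart the incubator station that holds the blue-capped vial: take the stylus out of its stand, reach its tip down through the round hole in front of that vial and press the sunken orange button fully down. Finish with the stylus still in the gripper, holding the button down; do not press the other stations' buttons, and leave the vials and everything else on the bench where they are.

Things in the scene. Friction and masses are not known exactly. Their poses are not given: they have to be found in the camera images.
- incubator: fixed white box, grey top, 150 (x) x 240 (y) x 75 mm high; origin: centre of underside, on the bench. Front (black display) is -x, left is +y. Three stations 70 mm apart in y; each has a vial well (20.5 mm wide, 30 deep, at x = +25 mm) and, joined to it by a blue line, a 14 mm round hole with black trim ring at x = -40 mm, with an orange button sunk in it
- stylus: straight stylus, 149 mm, about 40 g; origin at its tip, z along it to the handle. Steel shank 7 mm thick, 65 mm long; black collar 20 mm wide at z = 65 to 69 mm; blue round handle 14 mm thick, z = 69 to 149 mm. It starts upright in the stand, collar on the stand's top, handle free above
- stylus_tip (a point): the lower end of the stylus's shank (same point as the stylus's origin)
- stand: fixed stylus stand: aluminium block 40x40 mm on an 80x80x8 mm dark foot, 75 mm high in all, with a 9 mm vertical hole in the middle that takes the stylus's shank; origin at the centre of its underside
- stand_top (a point): centre of the stand's top, at the mouth of its hole, 75 mm above the bench
- vial_blue: glass vial with a blue cap, 18 mm wide, 54 mm high, standing upright in one of the incubator's three wells (which one differs from run to run), its upper 24 mm above the top plate; origin at the centre of its underside, 45 mm above the bench
- vial_yellow: glass vial with a yellow cap, 18 mm wide, 54 mm high, standing upright in one of the incubator's three wells (which one differs from run to run), its upper 24 mm above the top plate; origin at the centre of its underside, 45 mm above the bench
- vial_white: glass vial with a white cap, 18 mm wide, 54 mm high, standing upright in one of the incubator's three wells (which one differs from run to run), its upper 24 mm above the top plate; origin at the centre of its underside, 45 mm above the bench
- hole_left (a point): centre of the mouth of the left station's round hole, in the incubator's top face 75 mm above the bench; hole 14 mm in diameter, straight down, axes as the incubator's
- button_left (a joint): travel of the left station's orange restart button, 12 mm in diameter, in its hole, in m: 0 when up (its top is then 20 mm below the mouth of the hole), 0.006 when fully down; a spring resists with 1.5 N at first, 4.5 N fully down, where it meets a hard stop
- hole_middle (a point): centre of the mouth of the middle station's round hole, in the incubator's top face 75 mm above the bench; hole 14 mm in diameter, straight down, axes as the incubator's
- button_middle (a joint): travel of the middle station's orange restart button, 12 mm in diameter, in its hole, in m: 0 when up (its top is then 20 mm below the mouth of the hole), 0.006 when fully down; a spring resists with 1.5 N at first, 4.5 N fully down, where it meets a hard stop
- hole_right (a point): centre of the mouth of the right station's round hole, in the incubator's top face 75 mm above the bench; hole 14 mm in diameter, straight down, axes as the incubator's
- button_right (a joint): travel of the right station's orange restart button, 12 mm in diameter, in its hole, in m: 0 when up (its top is then 20 mm below the mouth of the hole), 0.006 when fully down; a spring resists with 1.5 N at first, 4.5 N fully down, where it meets a hard stop
- mouse: black computer mouse, 105x63x39 mm, loose on the bench, a bystander; origin at the centre of its underside
- tally_counter: small round metal tally counter, 61x48x32 mm, loose on the bench, a bystander; origin at the centre of its underside
- sticky_pad: yellow pad of sticky notes, 76x76x9 mm, loose on the bench, a bystander; origin at the centre of its underside
- petri: closed petri dish, 58 mm wide, 14 mm high, loose on the bench, a bystander; origin at the centre of its underside
Not all that is in view belongs to the job. There is more than one size of the stylus; the one meant has the size given above.

How it is judged (in metres and radians):
On the way, in this order (a step that is already met when the one before it is completed fails the run):
1. the stylus is held in the gripper, its tip out of the stand (contact force between the fingers and stylus above 1 N and z of stylus_tip in the frame of stand_top above 0.004 m), for 0.1 s.
2. the stylus's tip is through the hole of the blue-capped vial's station and its button is down (((horizontal distance between vial_blue and hole_left below 0.078 m and value of joint button_left above 0.0045 m and horizontal distance between stylus_tip and hole_left below 0.007 m and z of stylus_tip in the frame of hole_left below -0.02 m) or (horizontal distance between vial_blue and hole_middle below 0.078 m and value of joint button_middle above 0.0045 m and horizontal distance between stylus_tip and hole_middle below 0.007 m and z of stylus_tip in the frame of hole_middle below -0.02 m) or (horizontal distance between vial_blue and hole_right below 0.078 m and value of joint button_right above 0.0045 m and horizontal distance between stylus_tip and hole_right below 0.007 m and z of stylus_tip in the frame of hole_right below -0.02 m))), for 0.2 s.
At the end, for the whole second after the job is handed in: the gripper holds the stylus (more than 1 N on it), within 0.35 rad of upright; its tip is in the round hole of the station with the blue-capped vial, more than 20 mm below the mouth and within 7 mm of the hole's axis; and that station's button is pressed in by more than 4.5 of its 6 mm (contact force between the fingers and stylus above 1 N and angle between stylus's own z axis and vertical below 0.35 rad and ((horizontal distance between vial_blue and hole_left below 0.078 m and value of joint button_left above 0.0045 m and horizontal distance between stylus_tip and hole_left below 0.007 m and z of stylus_tip in the frame of hole_left below -0.02 m) or (horizontal distance between vial_blue and hole_middle below 0.078 m and value of joint button_middle above 0.0045 m and horizontal distance between stylus_tip and hole_middle below 0.007 m and z of stylus_tip in the frame of hole_middle below -0.02 m) or (horizontal distance between vial_blue and hole_right below 0.078 m and value of joint button_right above 0.0045 m and horizontal distance between stylus_tip and hole_right below 0.007 m and z of stylus_tip in the frame of hole_right below -0.02 m))); the arm keeps its last pose, push and grip.
It fails at once if the button of a station without the blue-capped vial is pressed ((value of joint button_left above 0.002 m and horizontal distance between vial_blue and hole_left above 0.078 m) or (value of joint button_middle above 0.002 m and horizontal distance between vial_blue and hole_middle above 0.078 m) or (value of joint button_right above 0.002 m and horizontal distance between vial_blue and hole_right above 0.078 m)).
It fails at once if a vial is displaced by more than 15 mm (distance of any of vial_blue, vial_yellow, vial_white from where it was at the start of the episode above 0.015 m).
It fails at once if a bystander is displaced by more than 30 mm (distance of any of mouse, tally_counter, sticky_pad, petri from where it was at the start of the episode above 0.03 m).
It also fails if it takes over 35 s, if anything falls off the work surface, if the arm or the gripper's body presses on something with over 40 N, if the wrist force passes 120 N, or if a joint passes its speed limit or range.

### The arm

A 6-joint arm with a two-finger parallel gripper is mounted at the origin on a cart in front of the work surface, level with it; the furniture and walls round the work are solid. World frame = base frame: x ahead of the robot, y to its left, z up, the work surface at z = 0. Lengths are in m, angles in degrees, forces in N, time in s.
With the tool pointing down it reaches from about 0.375 to 0.9 m from the base axis. Payload 3.1 kg.
Tool frame: the origin (TCP) lies at the very end of the fingers, on their centre line; the grasp point (between the pads) lies 19 mm behind it; z points along the fingers, y is the line along which they close (so a half turn about z gives the same grasp; the last joint's range is limited). The gripper opens to 87 mm and grips with 3 to 60 N. Pads are 19 mm wide; open, the fingers measure 117 mm over their backs; the gripper's body (75 mm by 190 mm) begins 51 mm behind the grasp point.
Start: joints at [-83.967, 30.224, 82.088, -0, 67.689, -10.227], TCP at [0.175, -0.6, 0.223] pointing down, gripper open.
Joint ranges: [-176.69, 176.69], [-43.24, 126.21], [12.49, 139.97], [-82, 262], [0, 151.66], [-163.58, 163.58]. Speed limits (degrees/s): [159.86, 159.86, 180, 180, 180, 180].

### API

Orientations are given as a 3x3 rotation matrix whose columns are the frame's x, y, z axes.
In Python, from rig import bot, imaging gives the robot as it stands.
- The arm moves only by the tool drive_tool, never from a script. Its argument "deltas" is text: rows parted by semicolons, each of 5 numbers parted by spaces: the finger opening in mm, from 0 to 87, then the shift along the world's x, y, z in mm, then the turn about the world's z in rad. In form: jaw dx dy dz twist; .... A call has 1 to 12 rows; each row is the pose to reach, as a shift and turn from the pose commanded when the call began; what a row does not reach only later rows make up. A row lasts 1/10 s, in which the tool goes at most 50 mm and 8.59 degrees, less where a joint would pass 70% of its speed; a pose out of reach is approached as far as the arm can. A call with a gripper value outside its range is refused whole. The fingers move at their own pace and stop on an object; the grip force is fixed at half the most. Time passes only in rows, so rows that repeat a pose let the fingers close. It gives the time, the measured TCP pose, the force, the opening and the grip force at its end, in the units of the state.
- bot.read_state(): the state, without advancing time (a new reading comes with each control period).
- imaging.capture(name): name is "scene" or "top" or "wrist"; returns the picture (480x640x3 uint8, red, green, blue); there is no depth.
- imaging.camera_model(name): a dict with "fx", "fy", "cx", "cy" (pixels), "dist" ([k1, k2, p1, p2, k3] as OpenCV has them; the pictures are not rectified), "T" (4x4, takes a point from camera to world coordinates). Camera axes: x right, y down, z forward; pixel columns grow to the right and rows downward; lengths in m; the calibration is good to about 2 mm. A picture is of the moment at which its call begins: read the wrist's pose just before it. camera_model takes no time and is no camera call; for the wrist camera it gives the pose at the moment of the call.
- bot.hand_in(): hands the job in; it is judged then, once.
The state is a dict: "time_s": time; "joint_positions": joint angles; "qvel": joint speeds; "tau": joint torques, N m; "position": TCP position; "tcp_rot": TCP orientation; "force": force on the tool from outside, world axes, zero at the start; "moment": the same for the moment, N m; "opening": opening from 0.0 (shut) to 1.0 (fully open); "grasp_force": force on a finger pad.
Only numpy, scipy, OpenCV 4.12 (cv2) and the standard library are available. Lean on these libraries where they do the work, as an engineer would, in place of code of your own. Each camera call takes 0.05 s, during which the arm holds its last target. There are 200 camera calls.

## Working session

There is one attempt and no reset: what is moved stays moved. The work goes in short steps, Python scripts to look and compute and a tool call to move; the robot and the scene stay as the last step left them, time stands still between calls to the robot, and variables do not carry over. Pictures are saved under pics/ and viewed, at most 10 in all, crops included, and the job is handed in when it is done.

Besides the shell and the picture viewer there is one more tool, called by a JSON object that holds its "method" and its "body". drive_tool: Moves the arm, as the interface text tells. Its arguments: {"type":"object","properties":{"deltas":{"type":"string"}},"required":["deltas"]}

```bash
mkdir -p pics
cat > h.py <<'E'
import numpy as np, cv2
from rig import bot, imaging
def snap(n,f):
    m=imaging.camera_model(n); im=imaging.capture(n); cv2.imwrite('pics/'+f+'.png',im[:,:,::-1]); 
    np.save('pics/'+f+'.npy',m,allow_pickle=True); return im,m
def load(f): return cv2.imread('pics/'+f+'.png'), np.load('pics/'+f+'.npy',allow_pickle=True).item()
def K(m): return np.array([[m['fx'],0,m['cx']],[0,m['fy'],m['cy']],[0,0,1.]])
def ray(m,uv):
    p=cv2.undistortPoints(np.array([[uv]],float),K(m),np.array(m['dist']))[0,0]
    T=np.array(m['T']); return T[:3,3],T[:3,:3]@np.array([p[0],p[1],1])
def atz(m,uv,z):
    o,d=ray(m,uv); return o+d*(z-o[2])/d[2]
def proj(m,P):
    T=np.linalg.inv(np.array(m['T'])); r=cv2.Rodrigues(T[:3,:3])[0]
    return cv2.projectPoints(np.array(P,float).reshape(-1,1,3),r,T[:3,3],K(m),np.array(m['dist']))[0][:,0]
E
python3 - <<'E'
from h import *
np.set_printoptions(precision=3,suppress=True)
for n in('top','scene'):
    im,m=snap(n,n+'0'); print(n,m['fx'],np.array(m['T']))
print(bot.read_state())
E
```

```text
top 507.357931380367 [[ 0.002 -0.994  0.106  0.349]
 [-1.    -0.     0.016  0.187]
 [-0.016 -0.106 -0.994  1.05 ]
 [ 0.     0.     0.     1.   ]]
scene 458.39350603747965 [[-0.909 -0.265  0.322  0.148]
 [-0.417  0.569 -0.709  0.926]
 [ 0.005 -0.778 -0.628  0.717]
 [ 0.     0.     0.     1.   ]]
{'time_s': 0.1, 'joint_positions': array([-83.969,  30.275,  82.149,   0.   ,  67.687, -10.227]), 'qvel': array([ 0.077, -0.12 , -0.201,  0.075, -0.018, -0.074]), 'tau': array([ -0.   , -44.098, -17.715,   0.064,   0.053,  -0.   ]), 'position': array([ 0.175, -0.599,  0.222]), 'tcp_rot': array([[ 0.96 ,  0.28 , -0.   ],
       [ 0.28 , -0.96 ,  0.002],
       [ 0.   , -0.002, -1.   ]]), 'force': array([ 0.366, -0.386, -0.287]), 'moment': array([0.058, 0.013, 0.027]), 'grasp_force': 0.0, 'opening': 1.0019700376039815}
```

View pics/top0.png

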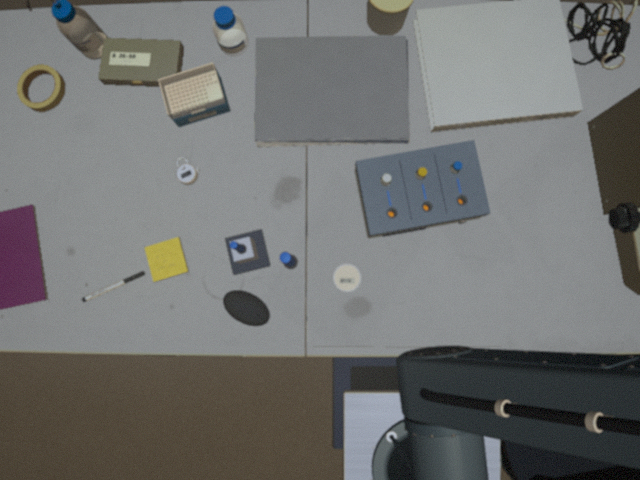

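View pics/scene0.png

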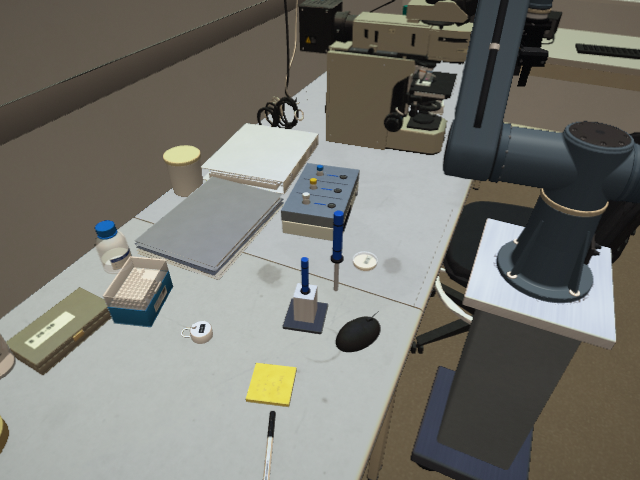

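The top view shows the stand with a stylus at (240,247), and a second, free-standing stylus at (287,260), which looks longer. The vials are white (387,178), yellow (422,172) and blue (457,166), with holes at (391,213), (426,207) and (461,201). Blue is the right-most in the image, which is −y and so the right station. I'll confirm both in one enlarged crop.

Run:
```python
from h import *
np.set_printoptions(precision=4,suppress=True)
a,m=load('top0'); s,ms=load('scene0')
c1=cv2.resize(a[220:280,215:305],(450,300),interpolation=2)
c2=cv2.resize(a[135:240,350:495],(414,300),interpolation=2)[:, :350]
c2=cv2.resize(a[140:230,370:490],(350,262),interpolation=2); c2=cv2.copyMakeBorder(c2,0,38,0,0,0)
c3=cv2.resize(s[200:335,270:370],(222,300),interpolation=2)
c4=cv2.resize(s[160:240,275:365],(337,300),interpolation=2)
b=np.hstack([c3,c4]);b=cv2.copyMakeBorder(b,0,0,0,800-b.shape[1],0)
cv2.imwrite('pics/crop1.png',np.vstack([np.hstack([c1,c2]),b]))
for n,uv,z in [('capW',(387,178),.099),('capY',(422.5,172),.099),('capB',(457,166),.099),('hL',(391,213),.07),('hM',(426,207),.07),('hR',(461,201),.07),('foot tl',(225,237),.008),('tr',(263,230),.008),('br',(270,266),.008),('bl',(232,274),.008),('handle',(235,245),.155),('long top',(286,258),.17)]:
    print(n,atz(m,uv,z))
```

```text
capW [0.5693 0.0785 0.099 ]
capY [0.5812 0.0102 0.099 ]
capB [ 0.5932 -0.0567  0.099 ]
hL [0.5063 0.0683 0.07  ]
hM [ 0.5182 -0.0005  0.07  ]
hR [ 0.5303 -0.0698  0.07  ]
foot tl [0.466  0.4057 0.008 ]
tr [0.4806 0.3265 0.008 ]
br [0.4059 0.311  0.008 ]
bl [0.3892 0.3895 0.008 ]
handle [0.4352 0.3565 0.155 ]
long top [0.4111 0.2639 0.17  ]
```

View pics/crop1.png

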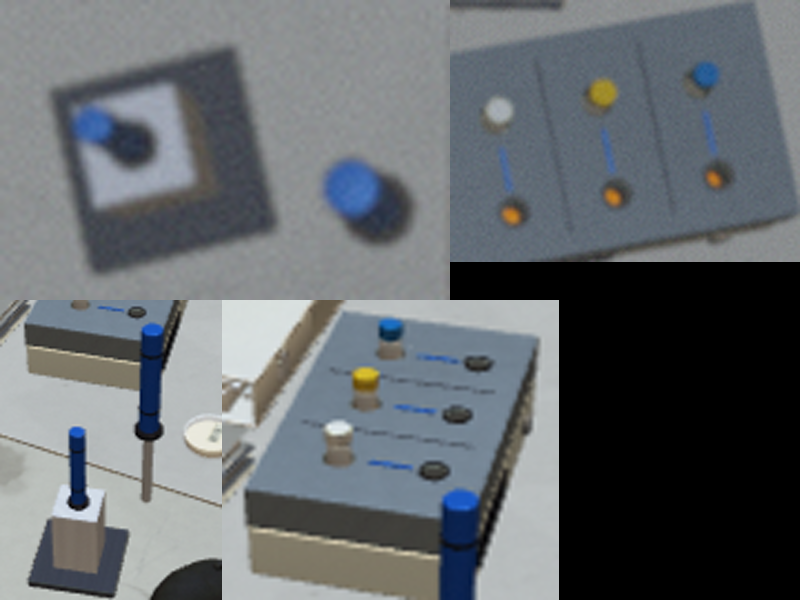

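The stylus in the stand at (240,247) fits the description: it stands collar-on-stand with the slim handle. The free-standing one at (287,260) is thicker and longer, so it is a decoy and I'll avoid it. The blue-capped vial is in the right station. Next I'll fit the poses with both cameras.

```bash
cat > fit.py <<'E'
from h import *
from scipy.optimize import least_squares
np.set_printoptions(precision=4,suppress=True)
_,m=load('top0'); _,ms=load('scene0')
loc=[(-.04,.07,.075),(-.04,0,.075),(-.04,-.07,.075)]; caps=[(.025,.07,.099),(.025,0,.099),(.025,-.07,.099)]
tu=np.array([(391.6,212.8),(426.6,206.6),(461.5,200.8),(387,178),(422.5,172),(457.2,166)])
su=np.array([(331.6,205.4),(337.7,190.4),(343.3,176.8)])
def W(p,L):
    c,s=np.cos(p[2]),np.sin(p[2]); L=np.array(L); return np.c_[p[0]+c*L[:,0]-s*L[:,1],p[1]+s*L[:,0]+c*L[:,1],L[:,2]]
ft=lambda p:(proj(m,W(p,loc+caps))-tu).ravel()
fs=lambda p:(proj(ms,W(p,loc))-su).ravel()
for n,f in(('top',ft),('scene',fs),('both',lambda p:np.r_[ft(p),fs(p)])):
    r=least_squares(f,[.55,0,.17]); print(n,r.x,'rms',np.sqrt(np.mean(r.fun**2)),'\n',W(r.x,loc))
print('handle top z.159: top',atz(m,(233.9,244.9),.159),'scene',atz(ms,(304.7,259.9),.159))
print('big: base',atz(ms,(336,290),0),'scene top at z', [atz(ms,(338,213),z) for z in(.17,.2,.23)],[atz(m,(285.5,257.5),z) for z in(.17,.2,.23)])
E
python3 fit.py
```

```text
top [0.557  0.0061 0.1747] rms 0.30380007701359635 
 [[ 0.5054  0.0681  0.075 ]
 [ 0.5176 -0.0008  0.075 ]
 [ 0.5297 -0.0697  0.075 ]]
scene [0.5569 0.0058 0.1818] rms 0.03645301878970051 
 [[ 0.5049  0.0674  0.075 ]
 [ 0.5176 -0.0015  0.075 ]
 [ 0.5302 -0.0703  0.075 ]]
both [0.5569 0.0061 0.1764] rms 0.2623169565920841 
 [[ 0.5053  0.068   0.075 ]
 [ 0.5175 -0.0009  0.075 ]
 [ 0.5298 -0.0698  0.075 ]]
handle top z.159: top [0.435  0.3578 0.159 ] scene [0.4332 0.3618 0.159 ]
big: base [0.4084 0.2617 0.    ] scene top at z [array([0.4294, 0.2138, 0.17  ]), array([0.4139, 0.2529, 0.2   ]), array([0.3985, 0.292 , 0.23  ])] [array([0.4119, 0.2648, 0.17  ]), array([0.4098, 0.2621, 0.2   ]), array([0.4077, 0.2595, 0.23  ])]
```

{"method": "drive_tool", "body": {"deltas": "87 3 40 10 0; 87 6 80 20 0; 87 9 120 30 0; 87 12 155 40 0; 87 15 190 50 0; 87 45 225 57 0; 87 75 260 57 0; 87 105 295 57 0; 87 135 330 57 0; 87 165 365 57 0; 87 195 400 57 0; 87 215 440 57 0"}}

```text
time_s: 1.3
position: [0.3918, -0.1589, 0.2796]
tcp_rot: [[0.96, 0.28, 0.001], [0.28, -0.96, -0.001], [0.001, 0.001, -1.0]]
force: [-0.2, -0.3, 0.2]
opening: 1.0
grasp_force: 0.0
```

{"method": "drive_tool", "body": {"deltas": "87 20 40 0 0.05; 87 40 80 0 0.1; 87 55 120 0 0.15; 87 70 160 0 0.2; 87 85 205 0 0.25; 87 100 250 0 0.3; 87 115 295 0 0.33; 87 130 340 0 0.33; 87 130 385 0 0.33; 87 120 430 0 0.33; 87 100 470 0 0.33; 87 70 500 0 0.33"}}

```text
time_s: 2.5
position: [0.4601, 0.3424, 0.2788]
tcp_rot: [[0.817, 0.576, 0.0], [0.576, -0.817, 0.001], [0.001, -0.0, -1.0]]
force: [-0.2, 0.6, -0.0]
opening: 1.001
grasp_force: 0.0
```

{"method": "drive_tool", "body": {"deltas": "87 -25 19 0 0; 87 -25 19 -30 0; 87 -25 19 -50 0; 87 -25 19 -50 0; 87 -25 19 -50 0"}}

```text
time_s: 3.0
position: [0.435, 0.359, 0.2294]
tcp_rot: [[0.818, 0.576, -0.001], [0.576, -0.818, -0.0], [-0.001, -0.0, -1.0]]
force: [0.6, -0.1, 0.8]
opening: 0.999
grasp_force: 0.0
```

Run:
```python
from h import *
im,m=snap('wrist','w1'); s=bot.read_state(); print(s['position'],s['joint_positions'])
print(proj(m,[(.4345,.359,.159),(.4345,.359,.079),(.409,.262,.207)]),np.array(m['T'])[:3,3])
```

```text
[0.43572145 0.35919694 0.23018619] [2.81634649e+01 2.50204847e+01 9.04335941e+01 2.92508333e-03
 6.44817833e+01 8.30162331e+01]
[[321.7761227  253.0247846 ]
 [322.25490245 223.2294029 ]
 [429.08851767 399.55207413]] [0.49972592 0.40336878 0.39161764]
```

View pics/w1.png

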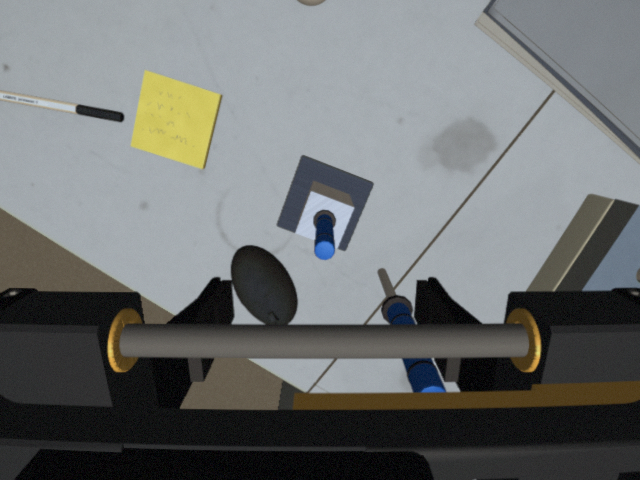

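The wrist view shows the stand's stylus top at about (325,250), against a prediction of (322,253), so the position is good to about 1 mm. The gripper is wide along the closing axis and the thick stylus, at (425,385), is clear of the body. I'll descend and grasp.

{"method": "drive_tool", "body": {"deltas": "87 0 0 -35 0; 87 0 0 -70 0; 87 0 0 -100 0; 87 0 0 -120 0; 87 0 0 -130 0; 87 0 0 -130 0; 60 0 0 -130 0; 30 0 0 -130 0; 5 0 0 -130 0; 5 0 0 -130 0; 5 0 0 -130 0; 5 0 0 -130 0"}}

```text
time_s: 4.25
position: [0.4351, 0.3591, 0.0998]
tcp_rot: [[0.817, 0.576, 0.0], [0.576, -0.817, 0.0], [0.0, 0.0, -1.0]]
force: [-0.6, 0.5, 0.3]
opening: 0.534
grasp_force: 0.0
```

{"method": "drive_tool", "body": {"deltas": "5 0 0 0 0; 5 0 0 0 0; 5 0 0 0 0; 5 0 0 0 0; 5 0 0 0 0; 5 0 0 0 0; 5 0 0 0 0; 5 0 0 0 0"}}

```text
time_s: 5.05
position: [0.4349, 0.359, 0.0995]
tcp_rot: [[0.817, 0.576, -0.0], [0.576, -0.817, -0.0], [-0.0, -0.0, -1.0]]
force: [-0.4, 0.2, 0.0]
opening: 0.153
grasp_force: 30.0
```

{"method": "drive_tool", "body": {"deltas": "5 0 0 15 0; 5 0 0 35 0; 5 0 0 60 0; 5 0 0 85 0; 5 0 0 110 0; 5 0 0 130 0; 5 20 0 130 0; 5 45 -10 130 0; 5 70 -25 130 0; 5 90 -50 130 0; 5 95 -85 130 0; 5 95 -125 130 0"}}

```text
time_s: 6.25
position: [0.5311, 0.2332, 0.2292]
tcp_rot: [[0.817, 0.577, 0.001], [0.577, -0.817, 0.0], [0.001, 0.0, -1.0]]
force: [1.3, -0.1, -1.0]
opening: 0.154
grasp_force: 30.0
```

{"method": "drive_tool", "body": {"deltas": "5 0 -40 0 0; 5 0 -80 0 0; 5 0 -120 0 0; 5 0 -160 0 0; 5 0 -200 0 0; 5 0 -240 0 0; 5 0 -270 0 0; 5 0 -290 0 0; 5 0 -300 0 0; 5 0 -304 0 0; 5 0 -304 0 0; 5 0 -304 0 0"}}

```text
time_s: 7.45
position: [0.5298, -0.0689, 0.2295]
tcp_rot: [[0.817, 0.577, -0.0], [0.577, -0.817, 0.001], [0.0, -0.001, -1.0]]
force: [0.5, 0.8, -0.4]
opening: 0.152
grasp_force: 30.0
```

Run:
```python
from h import *
s=bot.read_state(); print(s['position'],s['grasp_force'],s['opening'])
im,m=snap('wrist','w2'); ims,ms=snap('scene','s2'); it,mt=snap('top','t2')
p=s['position']; tip=p-[0,0,.090]
print('tip pred',tip,'wrist',proj(m,[tip,tip+[0,0,.065],(.530,-.070,.075)]),'scene',proj(ms,[tip,tip+[0,0,.065],(.530,-.070,.075)]))
b=np.hstack([cv2.resize(im[100:400,170:470],(400,400)),cv2.resize(ims[90:230,270:410],(400,400),interpolation=2)])
cv2.imwrite('pics/crop2.png',b[:,:,::-1])
```

```text
[ 0.52984332 -0.06888238  0.22949037] 29.99921105336398 0.15184089564927264
tip pred [ 0.52984332 -0.06888238  0.13949037] wrist [[322.40642075 243.6893785 ]
 [321.9137249  279.32314189]
 [323.85861726 222.36665224]] scene [[344.16072654 155.58941316]
 [345.15816442 132.48827633]
 [343.3384331  176.80091985]]
```

View pics/crop2.png

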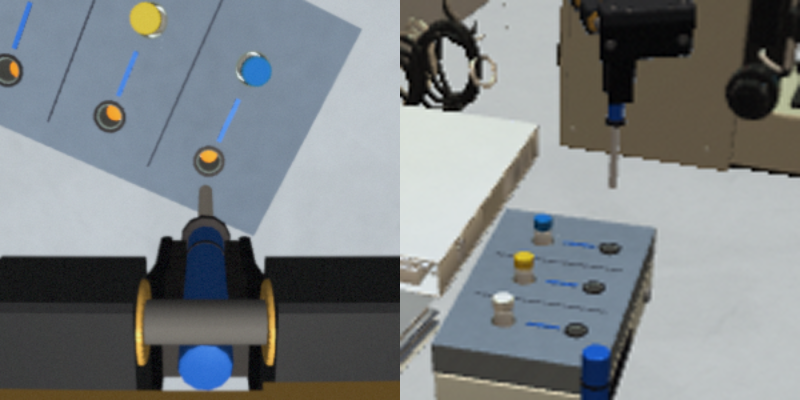

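The tip and hole agree with prediction within about 1 mm: in the wrist view the hole is at (327,220) and the tip at (324,241). I'll nudge by (0.5, −1) mm and go down.

{"method": "drive_tool", "body": {"deltas": "5 0.5 -1 -25 0; 5 0.5 -1 -45 0; 5 0.5 -1 -55 0; 5 0.5 -1 -60 0; 5 0.5 -1 -66 0; 5 0.5 -1 -72 0; 5 0.5 -1 -78 0; 5 0.5 -1 -80 0; 5 0.5 -1 -80 0"}}

```text
time_s: 8.5
position: [0.5304, -0.071, 0.1493]
tcp_rot: [[0.818, 0.576, -0.0], [0.576, -0.818, 0.0], [-0.0, -0.0, -1.0]]
force: [-0.3, 0.1, -0.0]
opening: 0.153
grasp_force: 30.0
```

{"method": "drive_tool", "body": {"deltas": "5 0 0 -3 0; 5 0 0 -5 0; 5 0 0 -7 0; 5 0 0 -8 0; 5 0 0 -9 0; 5 0 0 -9 0; 5 0 0 -9 0"}}

```text
time_s: 9.2
position: [0.5307, -0.071, 0.1408]
tcp_rot: [[0.817, 0.576, 0.0], [0.576, -0.817, -0.0], [0.0, 0.0, -1.0]]
force: [-1.0, 0.6, 2.8]
opening: 0.149
grasp_force: 30.0
```

{"method": "drive_tool", "body": {"deltas": "5 0 0 -0.5 0; 5 0 0 -1 0; 5 0 0 -1.5 0; 5 0 0 -2 0; 5 0 0 -2 0; 5 0 0 -2 0"}}

```text
time_s: 9.8
position: [0.5307, -0.0711, 0.1386]
tcp_rot: [[0.817, 0.576, 0.0], [0.576, -0.817, -0.0], [0.0, 0.0, -1.0]]
force: [-0.3, 0.2, 2.9]
opening: 0.155
grasp_force: 30.0
```

{"method": "drive_tool", "body": {"deltas": "5 0 0 -0.5 0; 5 0 0 -1 0; 5 0 0 -1.5 0; 5 0 0 -1.5 0; 5 0 0 -1.5 0"}}

```text
time_s: 10.3
position: [0.5309, -0.0711, 0.1381]
tcp_rot: [[0.817, 0.576, 0.001], [0.576, -0.817, -0.0], [0.001, 0.001, -1.0]]
force: [-0.4, 0.2, 11.1]
opening: 0.152
grasp_force: 30.0
```

Run:
```python
from h import *
im,_=snap('wrist','w3'); ims,_=snap('scene','s3')
s=bot.read_state(); print(s['position'],s['force'],s['grasp_force'])
b=np.hstack([cv2.resize(im[100:400,170:470],(400,400)),cv2.resize(ims[90:230,270:410],(400,400),interpolation=2)])
cv2.imwrite('pics/crop3.png',b[:,:,::-1])
```

```text
[ 0.53087952 -0.07108064  0.13814911] [-1.02017484  0.62671438  9.44278429] 30.00308258458972
```

View pics/crop3.png

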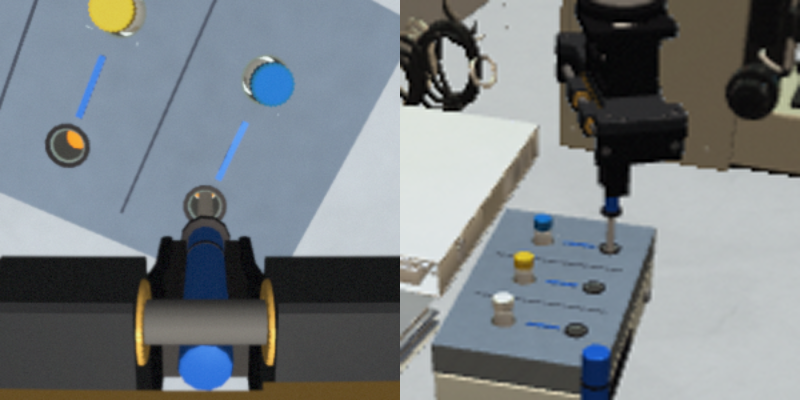

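The shank is centred in the blue station's hole (wrist crop (205,205)). The push is about 9–11 N, well above the spring's 4.5 N at the hard stop, and the grip is 30 N.

```bash
python3 -c "
from rig import bot
print(bot.hand_in())"
```

```text
the job is handed in; nothing more can be done
None
```

I handed the job in with the stylus gripped at 30 N and its tip in the right station's hole, in front of the blue-capped vial. It was pressing about 9–11 N against the button's hard stop; no verdict was returned.

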